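# Press the last peg home and hold the lever in the third notch

## Task

Two of the three pegged strips are finished, their pegs flush; on the third the freshly glued peg still stands proud. Lay that strip in the nest of the lever press, peg up and its pegged end against the end stop, let go of it, then press the spring-return lever down past the first two clicks into the third notch (not on to its end stop) so that the peg goes fully home, and finish while holding the lever there. Use only the press to drive the peg, and leave the finished strips and everything else on the bench where they are.

Things in the scene. Friction and masses are not known exactly. Their poses are not given: they have to be found in the camera images.
- press: Bench lever press, fixed. Grey iron foot, column at the back, head (117 to 188 mm high, 42 mm wide) reaching forward over a steel bed. Origin on the ram's axis at bench height; x away from the operator to the column, y left along the bed, z up. Bed top 26 mm high, y = -39 to 146, x = +-31 mm. Spring housing, notched quadrant and lever are on its right, y = -20 to -150 mm.
- nest (a point): The point on the bed's top under the ram's axis, axes as the press. A strip is seated when its length lies along y with its peg over this point (strip's origin 82 mm to +y) and its pegged end at the end stop, y = -18 mm. Two rails 13 mm high, 34 mm apart, guide its sides from y = -22 to +30 mm.
- mouth (a point): Point on the bed's top, 48 mm to +y of the nest, where the rails' flared mouth begins, about 44 mm wide; further left the bed is open. A strip can be laid down with its pegged end here or inside and slid to the stop, held at its middle or nearer its plain end, clear of the head.
- foot (a point): Centre of the underside of the ram's round foot, 28 mm across; it moves down with the ram. At rest it hangs 60 mm above the bed, 16 mm over a peg that stands 14 mm proud. It is sprung: it gives up to 9 mm, pressing with 9 N at first and about 19 N in the third notch.
- handle (a point): Middle of the lever's wooden cross grip, a bar 21 mm thick and 75 mm long along the press's y, free on all sides; moves with the lever. At rest it lies (-83, -104, 238) mm, in the third notch (-96, -104, 88) mm, from the press's origin in the press's axes.
- pivot (a point): Lever's pivot, at x = 40, z = 152 mm in the press's frame; its axis runs along the press's y. The grip is 150 mm from it. In front of it the quadrant plate, 75 mm in radius, shows three notches in its rim.
- press_lever (a joint): Lever angle, rad: 0 = rest, 35 degrees above level towards the operator; grows as the grip is pressed down, springs back to 0. A roller clicks into notches at 0.45, 0.75 and 1.05, too weak to hold it; end stop at 1.23. The ram sinks 32 mm per rad. Takes about 4 N at the grip at first, 9 to 14 N in the third notch.
- strip_1: Wooden strip, 30 x 200 x 30 mm (x, y, z), one of three alike side by side; origin amid its underside, y along its length, z up. A dark round peg, 12 mm across, stands upright in its top face on the centre line at y = -82 mm (18 mm from that end, the pegged end, which points to the robot's right).
- strip_2: Wooden strip, 30 x 200 x 30 mm (x, y, z), one of three alike side by side; origin amid its underside, y along its length, z up. A dark round peg, 12 mm across, stands upright in its top face on the centre line at y = -82 mm (18 mm from that end, the pegged end, which points to the robot's right).
- strip_3: Wooden strip, 30 x 200 x 30 mm (x, y, z), one of three alike side by side; origin amid its underside, y along its length, z up. A dark round peg, 12 mm across, stands upright in its top face on the centre line at y = -82 mm (18 mm from that end, the pegged end, which points to the robot's right).
- peg_1 (a joint): Peg of strip_1, a stiff sliding fit (5 N): 0 = its top stands 14 mm above the strip's top face, 0.014 = fully home, flush. A finished peg is at 0.0135 or more, the proud one starts between 0 and 0.003.
- peg_2 (a joint): Peg of strip_2, a stiff sliding fit (5 N): 0 = its top stands 14 mm above the strip's top face, 0.014 = fully home, flush. A finished peg is at 0.0135 or more, the proud one starts between 0 and 0.003.
- peg_3 (a joint): Peg of strip_3, a stiff sliding fit (5 N): 0 = its top stands 14 mm above the strip's top face, 0.014 = fully home, flush. A finished peg is at 0.0135 or more, the proud one starts between 0 and 0.003.
- hole_1 (a point): Mouth of strip_1's peg hole, on its top face.
- hole_2 (a point): Mouth of strip_2's peg hole, on its top face.
- hole_3 (a point): Mouth of strip_3's peg hole, on its top face.
- block_plane: Block plane, 45 x 150 x 52 mm, at the far left; bystander.
- hinged_tin: Flat tin with lid, 78 x 113 x 34 mm, left of the strips; bystander.
- tape_measure: Tape measure, 36 x 76 x 70 mm, at the back; bystander.
- masking_tape: Roll of tape, 101 mm across, 24 mm high, in front of the press, towards the strips; bystander.
- pencil: Pencil, 177 mm long, between strips and press; bystander.
- offcut_4: Small board, 60 x 90 x 18 mm, in front on the right; bystander.

How it is judged:
By the outcome, as a careful person would: the job done as asked, in the order asked, and still so for the second after the job is handed in, while the arm keeps its last pose, push and grip.
It also fails if it takes over 54 s, if anything falls off the work surface, if the arm or the gripper's body presses on something with over 40 N, if the wrist force passes 120 N, or if a joint passes its speed limit or range.

## Robot

A 7-joint arm with a two-finger parallel gripper is mounted at the origin on a cart in front of the work surface, level with it; the furniture and walls round the work are solid. World frame = base frame: x ahead of the robot, y to its left, z up, the work surface at z = 0. Lengths are in m, angles in rad, forces in N, time in s.
With the tool pointing down it reaches from about 0.4 to 0.9 m from the base axis. Payload 5.5 kg.
Tool frame: the origin (TCP) lies at the very end of the fingers, on their centre line; the grasp point (between the pads) lies robot.pinch_z behind it (robot.pinch_z is the distance from the TCP to the grasp point, in m); z points along the fingers, y is the line along which they close (so a half turn about z gives the same grasp; the last joint's range is limited). The gripper opens to 85 mm and grips with 20 to 120 N. Pads are 22 mm wide; open, the fingers measure 114 mm over their backs; the gripper's body (76 mm by 85 mm) begins 54 mm behind the grasp point. The pads swing forward as they close: fully open they stand 13 mm farther back than shut.
Start: joints at [1.499, 0.501, -0.427, 1.55, 0.221, 1.138, -0.21], TCP at [0.214, -0.614, 0.231] pointing down, gripper open.
Joint ranges: [-2.88, 2.88], [-0.31, 2.03], [-1.54, 1.56], [0.2, 2.42], [-1.41, 4.55], [0.19, 2.02], [-2.57, 2.57]. Speed limits (rad/s): [2.57, 2.57, 3.14, 3.14, 3.14, 3.14, 3.14].

## Interface

Orientations are given as [roll, pitch, yaw] about the fixed x, y, z axes, in that order (R = Rz(yaw) Ry(pitch) Rx(roll)).
In Python, from plant import sense, vision, ticket, robot gives the robot as it stands.
- The arm moves only by the shell command python3 -m inch 'ROWS'. ROWS is text: rows parted by semicolons, each of 7 numbers parted by spaces: the shift along the tool's x, y, z normalised to -1 to 1, where 1 is 50 cm, then the turn, a rotation vector about the tool's x, y, z normalised to -1 to 1, where 1 is pi rad, then the gripper command: -1 is shut, 1 is fully open, values between are in proportion. In form: tx ty tz wx wy wz grip; .... A call has 1 to 8 rows; each row shifts and turns the commanded pose from where the row before left it, along the tool's axes as they then stand; what a row does not reach is not made up. A row lasts 1/8 s, in which the tool goes at most 62.5 mm and 10.7 degrees, less where a joint would pass 70% of its speed; a pose out of reach is approached as far as the arm can. A call with a number of a shift or a turn outside -1 to 1 is refused whole. A call with a gripper value outside its range is refused whole. The fingers move at their own pace and stop on an object; the grip force is fixed at half the most. Time passes only in rows, so rows that do not move let the fingers close. It gives the time, the measured TCP pose, the force, the opening and the grip force at its end, in the units of the state.
- sense(): the state, without advancing time (a new reading comes with each control period).
- vision.read_camera(name): name is "side" or "top"; returns (picture, depth): 480x640x3 uint8, blue, green, red; 480x640 float32, m along the optical axis (not along the pixel's ray), 0 where there is no reading.
- vision.get_calibration(name): a dict with "K" (3x3 intrinsics, pixels), "cam_to_world" (4x4, takes a point from camera to world coordinates). Camera axes: x right, y up, looking along -z (the intrinsics and any distortion apply to the point x, -y, -z); pixel columns grow to the right and rows downward; lengths in m; the calibration is good to about 2 mm. A picture is of the moment at which its call begins. get_calibration takes no time and is no camera call.
- ticket.job_done(): hands the job in; it is judged then, once.
The state is a dict: "t": time; "qpos": joint angles; "joint_vel": joint speeds; "tau": joint torques, N m; "tcp_pos": TCP position; "tool_rot": TCP orientation; "contact_force": force on the tool from outside, world axes, zero at the start; "ft_torque": the same for the moment, N m; "finger_gap": finger opening in m; "gripper_force": force on a finger pad.
Only numpy, scipy, OpenCV 4.12 (cv2) and the standard library are available. Lean on these libraries where they do the work, as an engineer would, in place of code of your own. Each camera call takes 0.05 s, during which the arm holds its last target. There are 200 camera calls.

## Working session

There is one attempt and no reset: what is moved stays moved. The work goes in short steps, Python scripts to look and compute and a shell command to move; the robot and the scene stay as the last step left them, time stands still between calls to the robot, and variables do not carry over. Pictures are saved under pics/ and viewed, at most 10 in all, crops included, and the job is handed in when it is done.

```bash
ls; mkdir -p pics
cat > h.py <<'E'
import numpy as np, cv2
from plant import sense, vision, ticket, robot
from scipy.spatial.transform import Rotation as R
def shot(n,f=None):
    p,d=vision.read_camera(n); c=vision.get_calibration(n)
    if f: cv2.imwrite('pics/'+f,p)
    np.savez('/tmp/'+n,p=p,d=d,K=c['K'],T=c['cam_to_world']); return p
def cloud(n):
    z=np.load('/tmp/'+n+'.npz'); d=z['d'];K=z['K'];T=z['T']
    v,u=np.mgrid[:480,:640]
    P=np.stack([(u-K[0,2])/K[0,0]*d,-(v-K[1,2])/K[1,1]*d,-d],-1)
    W=P@T[:3,:3].T+T[:3,3]; W[d==0]=np.nan; return W
E
python3 - <<'E'
from h import *
shot('top','top1.png');shot('side','side1.png')
s=sense();print(s['t'],s['tcp_pos'],s['tool_rot'],s['finger_gap'],robot.pinch_z,vision.get_calibration('top'),vision.get_calibration('side'))
E
```

```text
pics
0.1 [ 0.21331238 -0.61333346  0.23035337] [-3.13981037e+00 -3.38738027e-05  3.34880686e-01] 0.08551163599583983 0.0187 {'K': array([[582.06338323,   0.        , 331.08657831],
       [  0.        , 582.06338323, 244.33385806],
       [  0.        ,   0.        ,   1.        ]]), 'cam_to_world': array([[-7.20712356e-04,  9.95958555e-01, -8.98111150e-02,
         4.39771741e-01],
       [-9.99855665e-01, -2.24218367e-03, -1.68410522e-02,
         2.47552303e-01],
       [-1.69743631e-02,  8.97860146e-02,  9.95816420e-01,
         1.49791375e+00],
       [ 0.00000000e+00,  0.00000000e+00,  0.00000000e+00,
         1.00000000e+00]])} {'K': array([[443.21122797,   0.        , 317.29683928],
       [  0.        , 443.21122797, 247.07656621],
       [  0.        ,   0.        ,   1.        ]]), 'cam_to_world': array([[-0.98380302,  0.10503385, -0.1452567 ,  0.41173073],
       [-0.17788063, -0.47196987,  0.86348302,  1.30551284],
       [ 0.02213816,  0.87533555,  0.48300887,  0.74784487],
       [ 0.        ,  0.        ,  0.        ,  1.        ]])}
```

View pics/top1.png

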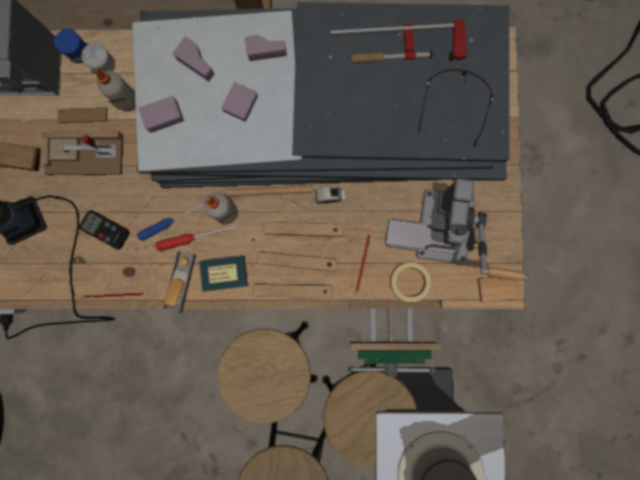

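View pics/side1.png

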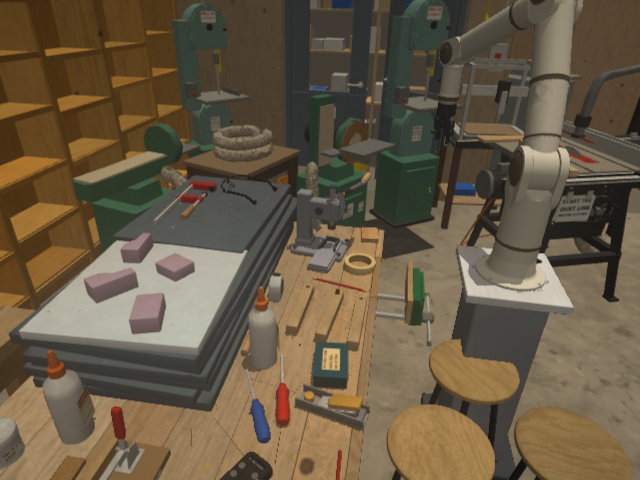

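The top view shows three strips (peg ends near (336,230), (328,264), (324,292)), with the press around (450,225) and its grip near (483,245). I'll enlarge both areas.

Run:
```python
from h import *
t=np.load('/tmp/top.npz')['p'];s=np.load('/tmp/side.npz')['p']
a=cv2.resize(t[215:305,240:350],None,fx=5,fy=5,interpolation=cv2.INTER_CUBIC)
b=cv2.resize(s[275:355,280:375],None,fx=5,fy=5,interpolation=cv2.INTER_CUBIC)
h=max(a.shape[0],b.shape[0])
cv2.imwrite('pics/c1.png',cv2.resize(np.hstack([cv2.copyMakeBorder(x,0,h-x.shape[0],0,0,0) for x in(a,b)]),(800,350)))
cv2.imwrite('pics/c2.png',cv2.resize(t[170:310,375:535],None,fx=4.2,fy=4.2,interpolation=cv2.INTER_CUBIC))
W=cloud('top')
Z=W[...,2]
# strips: tops at z~30mm
m=((Z>.022)&(Z<.05)).astype(np.uint8); m[:220]=0;m[305:]=0;m[:,:250]=0;m[:,350:]=0
n,l,st,c=cv2.connectedComponentsWithStats(m)
for i in range(1,n):
    if st[i,4]<150: continue
    P=W[l==i]; r=cv2.minAreaRect(P[:,:2].astype(np.float32)*1000)
    print('strip',st[i],P.mean(0).round(4),np.median(P[:,2]).round(4),r)
    d=P[:,:2]-P[:,:2].mean(0); w,v=np.linalg.eigh(d.T@d); print(' dir',v[:,1], 'zmax',P[:,2].max())
m=(Z>.1)&(W[...,1]<.1)&(W[...,0]>.2); m[:160]=0;m[310:]=0;m[:,:380]=0
for lo,hi in((.02,.032),(.032,.045),(.1,.15),(.15,.2),(.2,.26)):
    q=(Z>lo)&(Z<hi); q[:165]=0;q[310:]=0;q[:,:380]=0;q[:,530:]=0
    P=W[q]; print(lo,hi,len(P),cv2.minAreaRect(P[:,:2].astype(np.float32)*1000) if len(P) else '')
```

```text
strip [264 222  79  14 928] [0.6123 0.343  0.0302] 0.0302 ((612.4644165039062, 343.9444580078125), (199.56570434570312, 31.1851806640625), 87.98265838623047)
 dir [0.03375026 0.9994303 ] zmax 0.03946152984689344
strip [258 252  79  19 934] [0.5295 0.3582 0.0306] 0.0305 ((529.7821044921875, 357.90264892578125), (199.12767028808594, 30.54817008972168), 84.2104721069336)
 dir [0.09965889 0.99502166] zmax 0.04963855660358618
strip [253 284  80  14 935] [0.4549 0.3687 0.0303] 0.0303 ((455.11773681640625, 369.724853515625), (199.5866241455078, 29.965641021728516), 88.68231201171875)
 dir [0.02153717 0.99976805] zmax 0.041994898704522665
0.02 0.032 2464 ((585.33642578125, -23.44537353515625), (317.1737060546875, 329.2226257324219), 2.1187522411346436)
0.032 0.045 276 ((598.242919921875, 8.13330078125), (183.46588134765625, 346.3177185058594), 39.422996520996094)
0.1 0.15 1781 ((645.6755981445312, 0.5726318359375), (204.44515991210938, 301.62603759765625), 2.0605757236480713)
0.15 0.2 1740 ((646.2505493164062, 22.8603515625), (266.9221496582031, 202.59552001953125), 89.67398071289062)
0.2 0.26 1127 ((577.8189697265625, -57.12629699707031), (262.8953552246094, 93.05989074707031), 26.11565399169922)
```

View pics/c1.png

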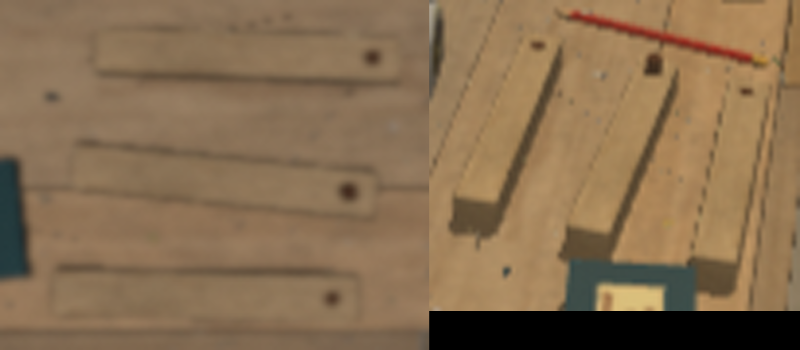

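View pics/c2.png

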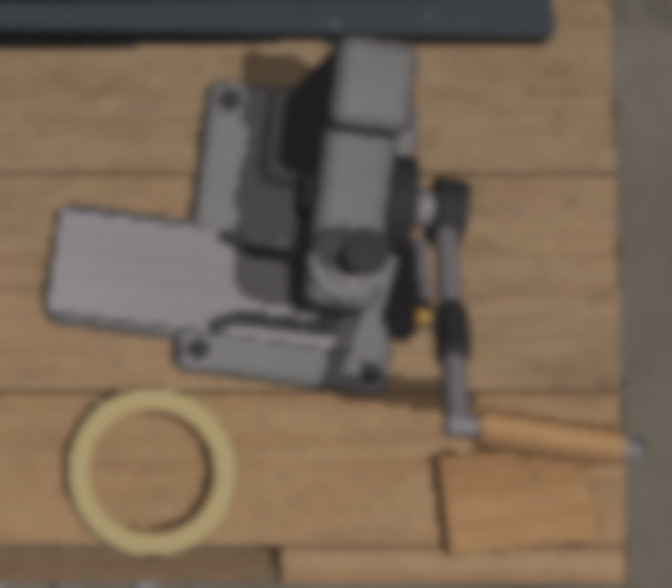

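The middle strip has the proud peg: dark post at (653,65) in the side crop. In the press crop the bed's left edge runs (65,207)–(48,315), and the grip runs (480,428)–(635,450). I'll fit the press pose from these.

Run:
```python
from h import *
W=cloud('top');Z=W[...,2]
def comp(lo,hi,r0,r1,c0,c1,name):
    q=np.zeros(Z.shape,np.uint8); q[r0:r1,c0:c1]=((Z>lo)&(Z<hi))[r0:r1,c0:c1]
    n,l,st,c=cv2.connectedComponentsWithStats(q); i=1+st[1:,4].argmax()
    P=W[l==i]*1000; print(name,len(P),np.median(P[:,2]).round(1),cv2.minAreaRect(P[:,:2].astype(np.float32)))
    return P,(l==i)
P,_=comp(.021,.031,212,252,380,428,'bed')
# edge fits: far/near per-y-bin and left edge
ys=np.arange(50,145,6)
for f,nm in((np.max,'far'),(np.min,'near')):
    e=[(y+3,f(P[(P[:,1]>=y)&(P[:,1]<y+6),0])) for y in range(int(P[:,1].min())+12,int(P[:,1].max())-12,6)]
    e=np.array(e); print(nm,np.polyfit(e[:,0],e[:,1],1), e[[0,-1]])
comp(.178,.2,175,250,445,480,'headtop')
P,_=comp(.2,.26,262,285,488,532,'grip')
d=P-P.mean(0);u,s,v=np.linalg.svd(d,full_matrices=False);print('grip mean',P.mean(0),'axis',v[0],'z top pct',np.percentile(P[:,2],[5,50,95]),P.min(0),P.max(0))
comp(.03,.06,230,265,415,465,'rail')
# bystander heights near: list pencil/tape z
W2=cloud('side');
for nm,lo,hi in(('bedS',.021,.031),):
    q=(W2[...,2]>lo)&(W2[...,2]<hi)&(W2[...,1]>.03)&(W2[...,1]<.2)&(W2[...,0]>.54)&(W2[...,0]<.72)
    P=W2[q]*1000;print(nm,len(P),cv2.minAreaRect(P[:,:2].astype(np.float32)))
q=(W2[...,2]>.2)&(W2[...,2]<.27)&(W2[...,1]<-.04)&(W2[...,1]>-.25)&(W2[...,0]>.35)&(W2[...,0]<.6)
P=W2[q]*1000;print('gripS',len(P),P.min(0),P.max(0),P.mean(0))
```

```text
bed 881 26.0 ((595.2554321289062, 77.51504516601562), (104.23999786376953, 73.11917877197266), 83.04715728759766)
far [1.32559735e-01 6.18689012e+02] [[ 43.         623.76430759]
 [115.         634.69903434]]
near [2.01170761e-01 5.49474063e+02] [[ 43.         554.77695383]
 [115.         570.7877128 ]]
headtop 717 185.0 ((629.0183715820312, -28.904953002929688), (57.59081268310547, 137.97068786621094), 83.00260925292969)
grip 368 246.1 ((487.908935546875, -110.99014282226562), (87.73171997070312, 20.83295440673828), 81.85150909423828)
grip mean [ 487.9728141  -107.84822307  245.62552812] axis [-0.13552119 -0.99076511 -0.00430121] z top pct [239.72609332 246.12075037 250.38315906] [ 475.29494424 -154.44346074  235.12100461] [501.52618215 -67.33066031 253.84679059]
rail 104 38.3 ((564.2556762695312, -2.7595138549804688), (78.50108337402344, 12.338801383972168), 85.83000183105469)
bedS 341 ((598.8699340820312, 117.7874984741211), (181.32518005371094, 80.90709686279297), 79.53962707519531)
gripS 172 [ 478.99609364 -137.58518879  200.61071754] [568.48061659 -46.60801678 248.8710079 ] [513.8794206  -73.68316587 228.59117926]
```

```bash
cat >> h.py <<'E'
O=np.array([.5845,-.0182]); PSI=-.134
ex=np.array([np.cos(PSI),np.sin(PSI)]); ey=np.array([-np.sin(PSI),np.cos(PSI)])
def press(x,y,z): return np.r_[O+x*ex+y*ey,z]
def go(pos=None,yaw=None,rot=None):
    s=sense(); M=R.from_euler('xyz',s['tool_rot'])
    p=np.array(s['tcp_pos']); T=rot if rot is not None else (R.from_euler('xyz',[np.pi,0,yaw]) if yaw is not None else M)
    print('t',s['t'],'tcp',p.round(4),'rpy',np.round(s['tool_rot'],3),'F',np.round(s['contact_force'],1),'gap',round(s['finger_gap'],4))
    print('q',np.round(s['qpos'],2))
    if pos is not None: print('shift units',(M.inv().apply(np.array(pos)-p)/.5).round(4),'turn units',((M.inv()*T).as_rotvec()/np.pi).round(4))
E
python3 -c "
from h import *
print([x for x in dir(robot) if x[0]!='_'])"
python3 -m inch '0 0 -.045 0 0 -.0452 .2;0 0 -.045 0 0 -.0452 .2;0 0 -.045 0 0 -.0452 .2;0 0 -.045 0 0 -.0452 .2;0 0 -.045 0 0 -.0452 .2;0 0 -.045 0 0 -.0452 .2;0 0 -.045 0 0 -.0452 .2;0 0 -.045 0 0 -.0452 .2'
python3 -c "
from h import *
go([.5318,.3779,.25],1.471); go([.52,-.15,.38],1.471)"
```

```text
['MotionError', 'pinch_z']
t: 1.1
tcp_pos: [0.2134, -0.6137, 0.4115]
tool_rot: [-3.141, -0.001, 1.476]
contact_force: [-0.1, -0.1, -0.2]
finger_gap: 0.051
gripper_force: 0.0
t 1.1 tcp [ 0.2134 -0.6137  0.4115] rpy [-3.141e+00 -1.000e-03  1.476e+00] F [-0.1 -0.1 -0.2] gap 0.051
q [ 1.65  0.44 -0.68  1.29  0.27  1.51  0.9 ]
shift units [2.0344 0.4454 0.3246] turn units [-0.0002 -0.0003  0.0014]
t 1.1 tcp [ 0.2134 -0.6137  0.4115] rpy [-3.141e+00 -1.000e-03  1.476e+00] F [-0.1 -0.1 -0.2] gap 0.051
q [ 1.65  0.44 -0.68  1.29  0.27  1.51  0.9 ]
shift units [0.9814 0.5223 0.0636] turn units [-0.0002 -0.0003  0.0014]
```

```bash
python3 -m inch '.08 .065 0 0 0 0 .2;.095 .065 0 0 0 0 .2;.095 .065 0 0 0 0 .2;.095 .065 0 0 0 0 .2;.095 .065 0 0 0 0 .2;.1 .05 0 0 0 0 .2;.1 .04 0 0 0 0 .2;.1 .03 0 0 0 0 .2'
python3 -m inch '.1 0 0 0 0 0 .2;.1 0 0 0 0 0 .2;.1 0 0 0 0 0 .2;.1 0 0 0 0 0 .2;.1 0 0 0 0 0 .2;.1 0 0 0 0 0 .2;.1 0 .05 0 0 0 .2;.1 0 .05 0 0 0 .2'
python3 -c "
from h import *
go([.5318,.3779,.1],1.471)"
```

```text
t: 2.1
tcp_pos: [0.4735, -0.2561, 0.4109]
tool_rot: [-3.141, -0.0, 1.471]
contact_force: [0.3, 0.1, -0.7]
finger_gap: 0.0513
gripper_force: 0.0
t: 3.1
tcp_pos: [0.513, 0.1411, 0.3607]
tool_rot: [3.141, 0.0, 1.47]
contact_force: [1.5, 0.2, 0.7]
finger_gap: 0.0513
gripper_force: 0.0
t 3.1 tcp [0.513  0.1411 0.3607] rpy [3.141 0.    1.47 ] F [1.5 0.2 0.7] gap 0.0513
q [ 0.56  0.3  -1.08  1.66  0.27  1.34 -0.66]
shift units [ 0.4752 -0.0107  0.5211] turn units [ 0.0002  0.0002 -0.0004]
```

```bash
python3 -m inch '.07 0 .05 0 0 0 .2;.07 0 .07 0 0 0 .2;.07 0 .08 0 0 0 .2;.07 0 .08 0 0 0 .2;.07 -.005 .08 0 0 0 .2;.07 -.005 .08 0 0 0 .2;.055 0 .08 0 0 0 .2;0 0 0 0 0 0 .2'
python3 -c "
from h import *
go([.5318,.3779,.004],1.471)
s=shot('top')
cv2.imwrite('pics/g.png',cv2.resize(s[200:320,240:380],None,fx=4,fy=4))"
```

```text
t: 4.1
tcp_pos: [0.528, 0.3776, 0.0971]
tool_rot: [-3.135, 0.003, 1.475]
contact_force: [-0.3, -0.8, 0.1]
finger_gap: 0.051
gripper_force: 0.0
t 4.1 tcp [0.528  0.3776 0.0971] rpy [-3.135e+00  3.000e-03  1.475e+00] F [-0.3 -0.8  0.1] gap 0.051
q [-0.1   0.78 -0.84  1.64  0.65  1.03 -1.23]
shift units [0.0018 0.0087 0.1862] turn units [-0.0021  0.001   0.0011]
```

```bash
python3 -m inch '0 .007 .04 0 0 0 .2;0 0 .04 0 0 0 .2;0 0 .04 0 0 0 .2;0 0 .04 0 0 0 .2;0 0 .022 0 0 0 .2;0 0 0 0 0 0 .2'
python3 -c "
from h import *
go([.5318,.3779,.004],1.471)"
```

```text
t: 4.9
tcp_pos: [0.5343, 0.3761, 0.0091]
tool_rot: [-3.14, 0.001, 1.471]
contact_force: [1.1, 1.6, 1.2]
finger_gap: 0.0512
gripper_force: 0.0
t 4.9 tcp [0.5343 0.3761 0.0091] rpy [-3.140e+00  1.000e-03  1.471e+00] F [1.1 1.6 1.2] gap 0.0512
q [-0.14  0.89 -0.76  1.66  0.74  0.91 -1.29]
shift units [ 0.003  -0.0054  0.0102] turn units [-0.0005  0.0003  0.    ]
```

Close, lift, and move toward the press.

```bash
python3 -m inch '0 -.005 .006 0 0 0 .2;0 0 0 0 0 0 -1;0 0 0 0 0 0 -1;0 0 0 0 0 0 -1;0 0 0 0 0 0 -1;0 0 -.02 0 0 0 -1;0 0 -.04 0 0 0 -1;0 0 0 0 0 0 -1'
python3 -c "
from h import *
go([.5318,.3779,.15],1.437)"
```

```text
t: 5.9
tcp_pos: [0.5338, 0.3779, 0.0398]
tool_rot: [3.139, -0.003, 1.471]
contact_force: [-0.7, 0.7, -0.9]
finger_gap: 0.0288
gripper_force: 59.8
t 5.9 tcp [0.5338 0.3779 0.0398] rpy [ 3.139e+00 -3.000e-03  1.471e+00] F [-0.7  0.7 -0.9] gap 0.0288
q [-0.12  0.85 -0.78  1.65  0.71  0.94 -1.28]
shift units [ 1.000e-04 -3.400e-03 -2.204e-01] turn units [ 0.0009 -0.0009  0.0107]
```

```bash
python3 -m inch '0 0 -.03 0 0 0 -1;0 0 -.05 0 0 0 -1;0 0 -.05 0 0 .005 -1;0 0 -.03 0 0 .0055 -1;0 0 0 0 0 0 -1'
python3 -c "
from h import *
go(press(0,.166,.12),1.437);shot('top','lift.png')
s=np.load('/tmp/top.npz')['p'];cv2.imwrite('pics/lift.png',cv2.resize(s[200:320,240:400],None,fx=4,fy=4))"
```

```text
t: 6.52
tcp_pos: [0.5335, 0.3775, 0.1194]
tool_rot: [3.139, -0.002, 1.437]
contact_force: [-0.5, 0.1, -1.5]
finger_gap: 0.0288
gripper_force: 59.8
t 6.525 tcp [0.5335 0.3775 0.1194] rpy [ 3.139e+00 -2.000e-03  1.437e+00] F [-0.5  0.1 -1.5] gap 0.0288
q [-0.09  0.75 -0.84  1.62  0.63  1.05 -1.25]
shift units [-0.4387  0.2066 -0.0014] turn units [ 0.0009 -0.0006  0.0001]
```

View pics/lift.png

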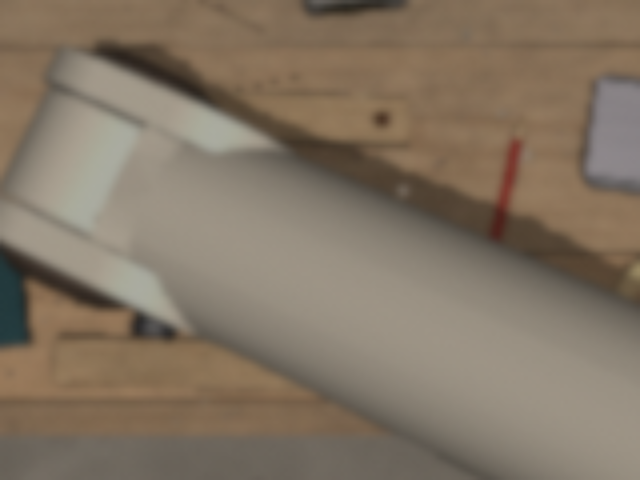

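The arm hides the held strip in the top view; the neighbouring strips haven't moved. Moving it over the mouth.

```bash
python3 -m inch '-.05 .02 0 0 0 0 -1;-.07 .03 0 0 0 0 -1;-.07 .035 0 0 0 0 -1;-.07 .035 0 0 0 0 -1;-.07 .035 0 0 0 0 -1;-.06 .03 0 0 0 0 -1;-.049 .022 0 0 0 0 -1;0 0 0 0 0 0 -1'
python3 - <<'E'
from h import *
go(press(0,.166,.12),1.437)
s=shot('side');cv2.imwrite('pics/mv.png',cv2.resize(s[170:310,260:420],None,fx=4,fy=4))
W=cloud('side');Z=W[...,2]
t=np.array(sense()['tcp_pos'])
top=t[2]-.006+.03
q=(abs(Z-top)<.005)&(W[...,1]>.02)&(W[...,1]<.3)&(abs(W[...,0]-.58)<.06)
P=(W[q][:,:2]-O)@np.c_[ex,ey]*1000
print(len(P),top,cv2.minAreaRect(P.astype(np.float32)),P.min(0),P.max(0))
for y in range(40,160,12):
    k=P[(P[:,1]>=y)&(P[:,1]<y+12),0]
    if len(k): print(y,len(k),k.min().round(1),k.max().round(1))
E
```

```text
t: 7.58
tcp_pos: [0.6064, 0.1414, 0.1157]
tool_rot: [-3.14, 0.003, 1.433]
contact_force: [0.2, 0.1, -0.7]
finger_gap: 0.0289
gripper_force: 59.7
t 7.575 tcp [0.6064 0.1414 0.1157] rpy [-3.140e+00  3.000e-03  1.433e+00] F [ 0.2  0.1 -0.7] gap 0.0289
q [ 0.32  0.71 -0.85  1.7   0.62  1.02 -0.88]
shift units [ 0.0098 -0.0007 -0.0087] turn units [-0.0005  0.0008 -0.0014]
231 0.14008590445255817 ((-1.5961384773254395, 145.82643127441406), (198.5432891845703, 54.3870735168457), 79.95616912841797) [-26.21738343  45.86646704] [ 29.86158331 246.98041579]
40 3 -7.9 -3.7
52 9 -11.6 -1.7
64 6 -11.9 -2.3
76 2 -8.2 -6.4
88 4 -12.7 15.9
100 2 12.9 14.3
112 8 3.9 15.8
124 9 2.1 15.2
136 11 -2.1 13.1
148 14 -26.2 17.1
```

View pics/mv.png

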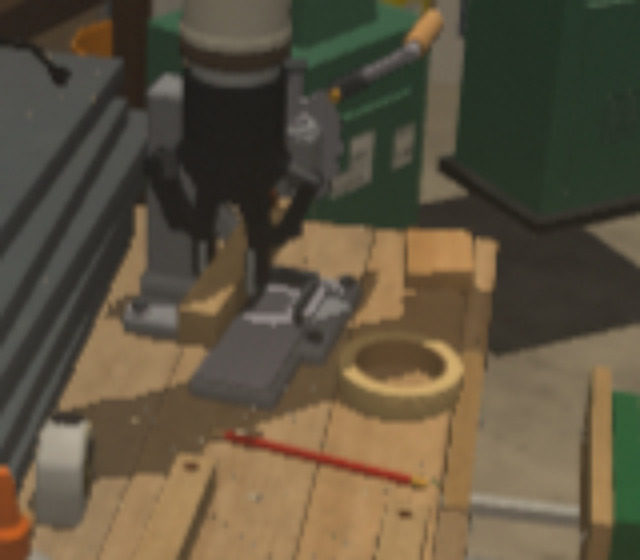

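The strip (plain end at (210,310)) is held level in line with the bed. Descending.

```bash
python3 -m inch '.01 0 .03 0 0 0 -1;0 0 .04 0 0 0 -1;0 0 .04 0 0 0 -1;0 0 .03 0 0 0 -1;0 0 .01 0 0 0 -1;0 0 0 0 0 0 -1'
python3 - <<'E'
from h import *
go(press(0,.166,.033),1.437)
W=cloud('side')
s=shot('side');cv2.imwrite('pics/dn.png',cv2.resize(s[190:290,280:400],None,fx=5,fy=5,interpolation=cv2.INTER_CUBIC))
E
```

```text
t: 8.38
tcp_pos: [0.6066, 0.1505, 0.042]
tool_rot: [-3.141, -0.0, 1.438]
contact_force: [-0.2, 1.0, -0.7]
finger_gap: 0.0286
gripper_force: 59.8
t 8.375 tcp [0.6066 0.1505 0.042 ] rpy [-3.141 -0.     1.438] F [-0.2  1.  -0.7] gap 0.0286
q [ 0.27  0.81 -0.78  1.73  0.7   0.91 -0.95]
shift units [-0.0082  0.0012  0.018 ] turn units [-0.0001 -0.      0.0003]
```

View pics/dn.png

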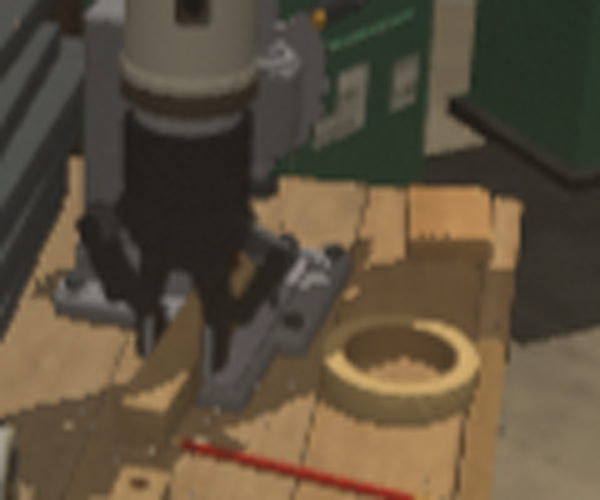

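```bash
python3 -m inch '0 0 .008 0 0 0 -1;0 0 .006 0 0 0 -1;0 0 0 0 0 0 -1'; python3 -m inch '-.01 0 .002 0 0 0 -1;0 0 .002 0 0 0 -1;0 0 0 0 0 0 -1'
python3 -c "
from h import *
go(press(0,.166,.033),1.437)"
```

```text
t: 8.8
tcp_pos: [0.6066, 0.1502, 0.0352]
tool_rot: [-3.142, 0.0, 1.438]
contact_force: [-0.1, -0.2, -1.2]
finger_gap: 0.0287
gripper_force: 59.8
t: 9.18
tcp_pos: [0.6061, 0.1446, 0.034]
tool_rot: [3.141, 0.001, 1.437]
contact_force: [-2.3, -1.2, 4.7]
finger_gap: 0.0292
gripper_force: 60.7
t 9.175 tcp [0.6061 0.1446 0.034 ] rpy [3.141e+00 1.000e-03 1.437e+00] F [-2.3 -1.2  4.7] gap 0.0292
q [ 0.27  0.81 -0.77  1.74  0.71  0.9  -0.95]
shift units [0.0035 0.0006 0.002 ] turn units [0.0001 0.0004 0.0001]
```

```bash
python3 -m inch '-.012 0 -.001 0 0 0 -1;-.012 0 0 0 0 0 -1;-.012 0 0 0 0 0 -1;-.012 0 0 0 0 0 -1;0 0 0 0 0 0 -1'
python3 -c "
from h import *
go(press(0,.102,.034),1.437)"
```

```text
t: 9.8
tcp_pos: [0.6032, 0.1208, 0.0341]
tool_rot: [3.141, 0.0, 1.437]
contact_force: [0.8, 0.0, 3.9]
finger_gap: 0.0291
gripper_force: 60.4
t 9.8 tcp [0.6032 0.1208 0.0341] rpy [3.141 0.    1.437] F [0.8 0.  3.9] gap 0.0291
q [ 0.31  0.8  -0.78  1.76  0.71  0.88 -0.92]
shift units [-0.0766  0.0002  0.0002] turn units [0.0002 0.0001 0.    ]
```

```bash
python3 -m inch '-.012 0 0 0 0 0 -1;-.012 0 0 0 0 0 -1;-.012 0 0 0 0 0 -1;-.012 0 0 0 0 0 -1;-.01 0 0 0 0 0 -1;0 0 0 0 0 0 -1'
python3 -m inch '-.006 0 0 0 0 0 -1;-.006 0 0 0 0 0 -1;0 0 0 0 0 0 -1'
python3 -c "
from h import *
go(press(0,.102,.034),1.437)"
```

```text
t: 10.55
tcp_pos: [0.5992, 0.0922, 0.0341]
tool_rot: [3.141, 0.0, 1.437]
contact_force: [-0.3, 1.7, 6.2]
finger_gap: 0.0289
gripper_force: 60.7
t: 10.92
tcp_pos: [0.5984, 0.0868, 0.0341]
tool_rot: [3.141, -0.0, 1.438]
contact_force: [1.3, 3.5, 6.5]
finger_gap: 0.0291
gripper_force: 60.7
t 10.925 tcp [0.5984 0.0868 0.0341] rpy [ 3.141 -0.     1.438] F [1.3 3.5 6.5] gap 0.0291
q [ 0.37  0.79 -0.78  1.78  0.71  0.87 -0.87]
shift units [-0.0079  0.0005  0.0001] turn units [ 0.0001 -0.0001  0.0003]
```

```bash
python3 -m inch '-.005 0 0 0 0 0 -1;0 0 0 0 0 0 -1'; python3 -m inch '-.004 0 0 0 0 0 -1;0 0 0 0 0 0 -1';python3 -m inch '-.004 0 0 0 0 0 -1;0 0 0 0 0 0 -1'
python3 -c "
from h import *
go(press(0,.102,.034),1.437)"
```

```text
t: 11.18
tcp_pos: [0.5981, 0.0845, 0.0341]
tool_rot: [3.141, -0.0, 1.438]
contact_force: [0.2, 4.3, 6.2]
finger_gap: 0.0288
gripper_force: 60.7
t: 11.42
tcp_pos: [0.598, 0.0844, 0.0341]
tool_rot: [3.141, -0.003, 1.439]
contact_force: [1.7, 7.7, 3.6]
finger_gap: 0.0287
gripper_force: 60.3
t: 11.68
tcp_pos: [0.5978, 0.0844, 0.0343]
tool_rot: [3.14, -0.006, 1.44]
contact_force: [2.2, 11.1, 1.9]
finger_gap: 0.0288
gripper_force: 60.2
t 11.675 tcp [0.5978 0.0844 0.0343] rpy [ 3.14  -0.006  1.44 ] F [ 2.2 11.1  1.9] gap 0.0288
q [ 0.38  0.79 -0.78  1.79  0.71  0.87 -0.86]
shift units [-0.0029  0.0009  0.0005] turn units [ 0.0004 -0.0018  0.001 ]
```

At the stop (11 N, no further movement). Relax slightly, release, and retreat upward.

```bash
python3 -m inch '.006 0 0 0 0 0 -1;0 0 0 0 0 0 .2;0 0 0 0 0 0 .2;0 0 0 0 0 0 .2;0 0 -.02 0 0 0 .2;0 0 -.05 0 0 0 .2;0 0 -.07 0 0 0 .2;0 0 0 0 0 0 .2'
python3 -m inch '.1 0 -.05 0 0 0 .2;.1 0 -.05 0 0 0 .2;.1 0 -.05 0 0 0 .2;.05 0 -.05 0 0 0 0;0 0 0 0 0 0 0'
python3 - <<'E'
from h import *
go(press(0,.102,.034),1.437)
s=shot('top');s2=shot('side')
a=cv2.resize(s[200:270,375:500],(800,448),interpolation=cv2.INTER_CUBIC)
b=cv2.resize(s2[210:280,280:360],(640,560),interpolation=cv2.INTER_CUBIC)
cv2.imwrite('pics/seat.png',cv2.resize(np.hstack([cv2.resize(a,(1000,560)),b]),(800,273)))
for n in('top','side'):
    W=cloud(n);Z=W[...,2]
    P=np.c_[(W[...,:2].reshape(-1,2)-O)@np.c_[ex,ey],Z.ravel()]*1000
    q=P[(abs(P[:,2]-56)<5)&(P[:,1]>40)&(P[:,1]<240)&(abs(P[:,0])<40)]
    print(n,len(q),np.median(q[:,2]),q.min(0),q.max(0),cv2.minAreaRect(q[:,:2].astype(np.float32)))
E
```

```text
t: 12.68
tcp_pos: [0.6006, 0.0846, 0.1086]
tool_rot: [3.134, -0.002, 1.438]
contact_force: [0.4, 0.2, 0.7]
finger_gap: 0.0513
gripper_force: 0.0
t: 13.3
tcp_pos: [0.6209, 0.2612, 0.2068]
tool_rot: [3.138, -0.004, 1.442]
contact_force: [0.4, 0.3, 0.3]
finger_gap: 0.0426
gripper_force: 0.0
t 13.3 tcp [0.6209 0.2612 0.2068] rpy [ 3.138 -0.004  1.442] F [0.4 0.3 0.3] gap 0.0426
q [ 0.14  0.69 -0.89  1.5   0.56  1.21 -0.97]
shift units [-0.3608 -0.0007  0.3442] turn units [ 0.001  -0.0013  0.0017]
  return _methods._mean(a, axis=axis, dtype=dtype,
  ret = ret.dtype.type(ret / rcount)
Traceback (most recent call last):
ValueError: zero-size array to reduction operation minimum which has no identity
```

View pics/seat.png

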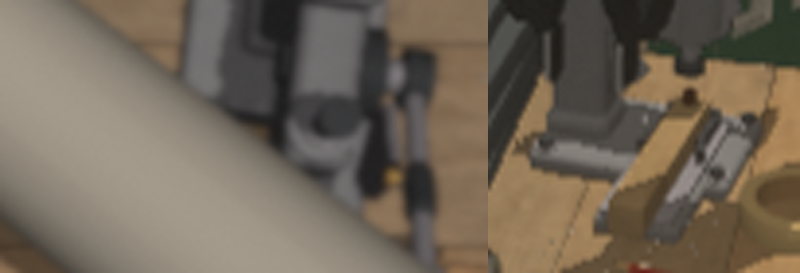

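The strip sits between the rails with its proud peg at (690,97), directly below the ram foot. Now to the lever, over the top.

```bash
python3 -m inch '0 0 -.08 0 0 0 0;0 0 -.1 0 0 0 0;0 0 -.08 0 0 0 0;0 0 0 0 0 0 0'
python3 - <<'E'
from h import *
go(press(-.083,-.108,.32),1.437)
W=cloud('side');Z=W[...,2]
P=np.c_[(W[...,:2].reshape(-1,2)-O)@np.c_[ex,ey],Z.ravel()]*1000
q=P[(abs(P[:,2]-56)<4)&(P[:,1]>-20)&(P[:,1]<240)&(abs(P[:,0])<40)]
print(len(q),np.median(q[:,2]),q.min(0),q.max(0),cv2.minAreaRect(q[:,:2].astype(np.float32)))
E
```

```text
t: 13.9
tcp_pos: [0.6225, 0.2553, 0.3363]
tool_rot: [3.138, -0.001, 1.435]
contact_force: [0.1, -0.4, -0.7]
finger_gap: 0.0429
gripper_force: 0.0
t 13.9 tcp [0.6225 0.2553 0.3363] rpy [ 3.138e+00 -1.000e-03  1.435e+00] F [ 0.1 -0.4 -0.7] gap 0.0429
q [ 0.16  0.6  -0.95  1.35  0.48  1.43 -0.9 ]
shift units [-0.7687 -0.1667  0.0312] turn units [ 0.0013 -0.0003 -0.0008]
285 55.458378257590255 [-15.93258531 -14.41815035  52.08517952] [ 16.11728619 186.40317937  59.54966812] ((0.27680301666259766, 86.11669158935547), (30.981233596801758, 200.8526153564453), 0.8615152835845947)
```

```bash
python3 -m inch '-.08 -.02 0 0 0 0 0;-.1 -.022 0 0 0 0 0;-.1 -.022 0 0 0 0 0;-.1 -.022 0 0 0 0 0;-.1 -.022 0 0 0 0 0;-.1 -.022 0 0 0 0 0;-.1 -.022 0 0 0 0 0;-.08 -.012 0 0 0 0 0'
python3 -m inch '0 0 0 0 0 0 0'
python3 - <<'E'
from h import *
go(press(-.083,-.108,.219),1.437)
s2=shot('side')
W=cloud('side');Z=W[...,2]
cv2.imwrite('pics/lev.png',cv2.resize(s2[150:230,300:400],None,fx=6,fy=6,interpolation=cv2.INTER_CUBIC))
E
```

```text
t: 14.9
tcp_pos: [0.4863, -0.1131, 0.3316]
tool_rot: [-3.138, 0.001, 1.433]
contact_force: [-0.0, -0.7, -0.7]
finger_gap: 0.0422
gripper_force: 0.0
t: 15.02
tcp_pos: [0.4863, -0.1151, 0.3314]
tool_rot: [-3.137, 0.002, 1.427]
contact_force: [0.3, -0.4, -0.6]
finger_gap: 0.0429
gripper_force: 0.0
t 15.025 tcp [ 0.4863 -0.1151  0.3314] rpy [-3.137e+00  2.000e-03  1.427e+00] F [ 0.3 -0.4 -0.6] gap 0.0429
q [ 1.08  0.23 -1.04  1.78  0.21  1.26 -0.15]
shift units [0.0026 0.0038 0.2249] turn units [-0.0014  0.0005 -0.0032]
```

View pics/lev.png

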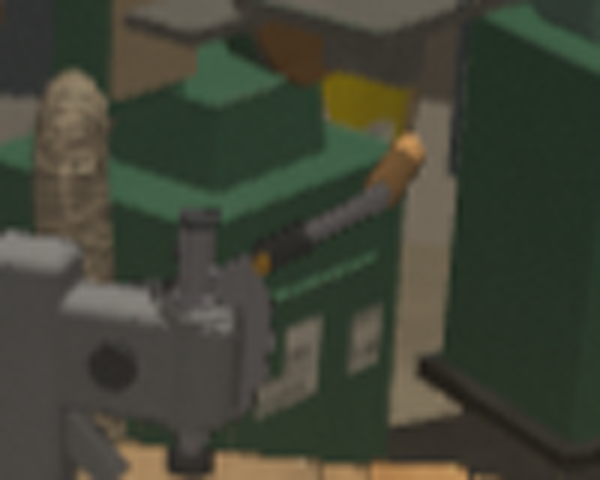

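The lever grip is at (400,165) in the crop and the gripper is just above the crop. Descend around the grip and close.

```bash
python3 -m inch '.002 .004 .04 0 0 0 .1;0 0 .05 0 0 0 .1;0 0 .05 0 0 0 .1;0 0 .05 0 0 0 .1;0 0 .033 0 0 0 .1;0 0 0 0 0 0 .1'
python3 - <<'E'
from h import *
go(press(-.083,-.108,.219),1.437)
E
```

```text
t: 15.82
tcp_pos: [0.4904, -0.1073, 0.221]
tool_rot: [-3.139, -0.001, 1.439]
contact_force: [-0.3, 0.1, 0.7]
finger_gap: 0.0471
gripper_force: 0.0
t 15.825 tcp [ 0.4904 -0.1073  0.221 ] rpy [-3.139e+00 -1.000e-03  1.439e+00] F [-0.3  0.1  0.7] gap 0.0471
q [ 0.98  0.36 -0.98  1.91  0.35  1.05 -0.28]
shift units [-0.0142 -0.0033  0.0039] turn units [-0.0009 -0.0004  0.0006]
```

```bash
python3 -m inch '-.012 -.003 .003 0 0 0 .1;0 0 0 0 0 0 -1;0 0 0 0 0 0 -1;0 0 0 0 0 0 -1;0 0 0 0 0 0 -1;0 0 0 0 0 0 -1'
python3 - <<'E'
from h import *
s=sense(); p=np.array(s['tcp_pos'])-[0,0,-robot.pinch_z]
print('grasp pt in press',(p[:2]-O)@np.c_[ex,ey],p[2])
go(press(-.083,-.108,.219),1.437)
E
```

```text
t: 16.58
tcp_pos: [0.4887, -0.1143, 0.2214]
tool_rot: [-3.141, 0.001, 1.437]
contact_force: [-3.3, -0.7, 6.8]
finger_gap: 0.0192
gripper_force: 58.6
grasp pt in press [-0.08209925 -0.10806781] 0.24005402398117315
t 16.575 tcp [ 0.4887 -0.1143  0.2214] rpy [-3.141e+00  1.000e-03  1.437e+00] F [-3.3 -0.7  6.8] gap 0.0192
q [ 0.99  0.36 -0.98  1.91  0.35  1.05 -0.27]
shift units [ 0.0001 -0.0018  0.0047] turn units [-0.0002  0.0004  0.0001]
```

```bash
python3 -m inch '0 -.0114 .0193 0 0 0 -1;0 -.0114 .0193 0 0 0 -1;0 -.0085 .0208 0 0 0 -1;0 -.0085 .0208 0 0 0 -1;0 -.0053 .0219 0 0 0 -1;0 -.0053 .0219 0 0 0 -1;0 0 0 0 0 0 -1'
cat >> h.py <<'E'
def lev():
    s=sense(); p=np.array(s['tcp_pos'])+R.from_euler('xyz',s['tool_rot']).apply([0,0,-robot.pinch_z])
    h=(p[:2]-O)@np.c_[ex,ey]; a=np.arctan2(p[2]-.152,.040-h[0]); print('handle',h.round(4),p[2].round(4),'theta',(.611-a).round(3),'r',np.hypot(p[2]-.152,.04-h[0]).round(4)); go()
E
python3 -c "
from h import *
lev()"
```

```text
t: 17.45
tcp_pos: [0.4646, -0.111, 0.1592]
tool_rot: [3.14, 0.001, 1.437]
contact_force: [-3.4, -1.0, 6.4]
finger_gap: 0.0191
gripper_force: 65.8
handle [-0.1064 -0.1079] 0.1779 theta 0.436 r 0.1487
t 17.45 tcp [ 0.4646 -0.111   0.1592] rpy [3.140e+00 1.000e-03 1.437e+00] F [-3.4 -1.   6.4] gap 0.0191
q [ 0.96  0.4  -0.94  2.03  0.41  0.91 -0.33]
```

Following the arc cleanly; continue.

```bash
python3 -m inch '0 -.0019 .0223 0 0 0 -1;0 -.0019 .0223 0 0 0 -1;0 .0014 .0225 0 0 0 -1;0 .0014 .0225 0 0 0 -1;0 .0048 .0219 0 0 0 -1;0 .0048 .0219 0 0 0 -1;0 0 0 0 0 0 -1'
python3 -c "
from h import *
lev()"
```

```text
t: 18.32
tcp_pos: [0.4664, -0.1112, 0.0915]
tool_rot: [-3.138, 0.001, 1.438]
contact_force: [-7.7, -0.2, 6.6]
finger_gap: 0.0192
gripper_force: 75.0
handle [-0.1046 -0.1079] 0.1102 theta 0.893 r 0.1505
t 18.325 tcp [ 0.4664 -0.1112  0.0915] rpy [-3.138e+00  1.000e-03  1.438e+00] F [-7.7 -0.2  6.6] gap 0.0192
q [ 0.87  0.52 -0.84  2.07  0.54  0.79 -0.44]
```

```bash
python3 -m inch '0 .008 .021 0 0 0 -1;0 .008 .021 0 0 0 -1;0 0 0 0 0 0 -1;0 0 0 0 0 0 -1'
python3 - <<'E'
from h import *
lev()
s2=shot('side');shot('top')
cv2.imwrite('pics/pr.png',cv2.resize(s2[180:290,280:390],None,fx=5.4,fy=5.4,interpolation=cv2.INTER_CUBIC))
E
```

```text
t: 18.82
tcp_pos: [0.4726, -0.1121, 0.0703]
tool_rot: [-3.135, 0.001, 1.437]
contact_force: [-11.0, 0.6, 7.9]
finger_gap: 0.0194
gripper_force: 79.9
handle [-0.0982 -0.1079] 0.089 theta 1.039 r 0.1518
t 18.825 tcp [ 0.4726 -0.1121  0.0703] rpy [-3.135e+00  1.000e-03  1.437e+00] F [-11.    0.6   7.9] gap 0.0194
q [ 0.83  0.56 -0.8   2.06  0.58  0.77 -0.47]
```

View pics/pr.png

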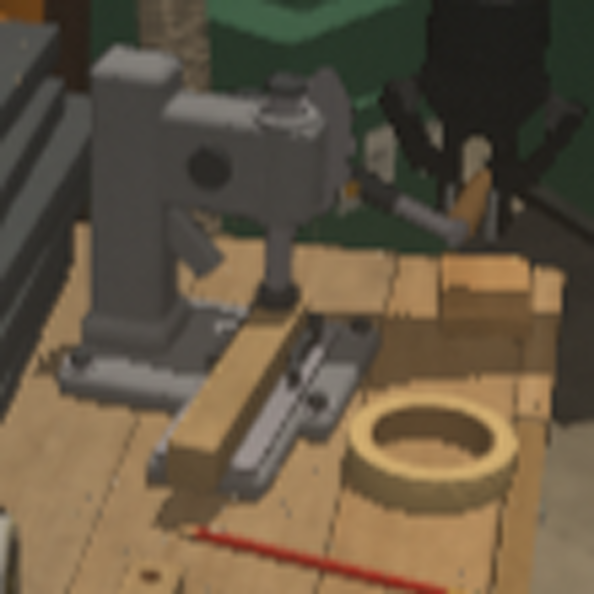

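The foot rests on the strip's top at (278,297) with the peg no longer visible, and the lever reads about 1.05 rad. The bystanders in view haven't moved. Hold briefly to confirm, then hand in.

```bash
python3 -m inch '0 0 0 0 0 0 -1;0 0 0 0 0 0 -1;0 0 0 0 0 0 -1;0 0 0 0 0 0 -1' >/dev/null
python3 - <<'E'
from h import *
lev(); print(ticket.job_done())
E
```

```text
handle [-0.0983 -0.108 ] 0.0892 theta 1.038 r 0.1519
t 19.425 tcp [ 0.4726 -0.1121  0.0705] rpy [-3.135e+00  1.000e-03  1.437e+00] F [-10.5   1.3   7.3] gap 0.0191
q [ 0.83  0.56 -0.8   2.06  0.58  0.77 -0.47]
the job is handed in; nothing more can be done
None
```

The middle strip is seated in the nest and released, its peg looks fully home in the last picture, and I handed the job in at 19.4 s while holding the lever at about 1.04 rad (third notch 1.05); no verdict came back.

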